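Rack the sample plates to dry

TASK

Take the jar off the sliding rack and stand it upright on the desk beside or in front of the rack, then lean every loose steel plate on the rack's carriage: lower short edge on the black rubber strip, back against the round bar, pointing straight up the slope at about 45 degrees, side by side. Only when all of them are leaning, push the carriage away by its front tab until the spring detent snaps and it is fully home, with the plates still leaning. Leave the other things on the desk alone.

Things in the scene. Friction and masses are not known exactly. Their poses are not given: they have to be found in the camera images.
- rack: fixed base of the rack, steel, 190 mm (x) by 320 mm (y), 10 mm thick with two rails; origin at the centre of its underside on the desk; x points away from the robot along the slide, y along the rack's length, z up. Fixed nearby: a tall hand press on the left (robot-base x over 0.70 m, y 0.18 to 0.38 m), its low lever reaching toward the robot at y = 0.2 to 0.23 m as near as x = 0.42 m
- strip_mid (a point): on the carriage: middle of the black rubber strip, on the deck's top face, 30 mm above the desk; axes as the rack's. Deck: x -30 to +80 mm, y -155 to +155 mm; strip: x -12 to +12 mm, y -150 to +150 mm. A plate whose lower back edge stands at x = 0 and which rests on the bar leans at 45 degrees away from the robot, its centre at x = 38, z = 47 mm. Four fit at 80 mm spacing; no ledge, friction holds them
- bar_mid (a point): on the carriage: middle of the axis of the round steel back bar, 12 mm diameter, running along y from -155 to +155 mm, on two posts at y = +-149 mm; it lies 64 mm behind the strip's middle line and 56 mm above the deck
- push_face (a point): centre of the rubber pad on the front face (toward the robot) of the carriage's push tab, an upright plate 64 mm wide (y), 8 mm thick, its top 36 mm above the deck; the point is 20 mm above the deck (50 mm above the desk) and 38 mm in front of the strip's middle; axes as the rack's
- carriage (a joint): travel of the carriage along the rack's +x (away from the robot), m: 0 fully out (loading), starts at 0 to 0.012; 0.070 fully home against the stop. Light friction (about 2 N) until 0.053, then a spring bump of about 8 N, passed at 0.061, after which the carriage snaps home and stays
- jar_mid (a point): closed plastic sample jar with a screw lid, 59 mm diameter, 53 mm tall, 0.11 kg; point on its axis, half-way up; it starts standing upright on the carriage's deck
- plate_1: a loose flat steel plate, 120 x 50 x 12 mm, 0.16 kg, the same on both faces (three dark round marks); origin at its centre, x along its 120 mm length, y along its 50 mm width, z through its thickness; starts lying flat on the desk (None if absent)
- plate_2: a loose flat steel plate, 120 x 50 x 12 mm, 0.16 kg, the same on both faces (three dark round marks); origin at its centre, x along its 120 mm length, y along its 50 mm width, z through its thickness; starts lying flat on the desk (None if absent)
- plate_3: a loose flat steel plate, 120 x 50 x 12 mm, 0.16 kg, the same on both faces (three dark round marks); origin at its centre, x along its 120 mm length, y along its 50 mm width, z through its thickness; starts lying flat on the desk (None if absent)
- plate_4: a loose flat steel plate, 120 x 50 x 12 mm, 0.16 kg, the same on both faces (three dark round marks); origin at its centre, x along its 120 mm length, y along its 50 mm width, z through its thickness; starts lying flat on the desk (None if absent)
- tape_roll: bystander: roll of tape lying flat, 94 mm diameter, 48 mm tall; origin at the centre of its underside
- vial_a: bystander: small capped vial, 28 mm diameter, 58 mm tall; origin at the centre of its underside
- pestle: bystander: stone pestle standing on its foot, 27 mm diameter, 72 mm tall; origin at the centre of its underside
Not all that is in view belongs to the job. What is shaped like the plate_2 but turquoise is not meant. Of the things that look like the part that bears jar_mid, the larger one is meant.

How it is judged:
By the outcome, as a careful person would: the job done as asked, in the order asked, and still so for the second after the job is handed in, with the robot touching nothing.
Of plate_1, plate_2, plate_3, plate_4 only 3 to 4 are there at a start; the rules pass over those that are not, and their reading is None.
At some moment in a run one of plate_1, plate_2, plate_3, plate_4 may be knocked a few centimetres aside while the robot is not near it.
Once in a run the grip may slacken for a moment while it holds something.
It also fails if it takes over 210 s, if anything falls off the work surface, if the arm or the gripper's body presses on something with over 40 N, if the wrist force passes 120 N, or if a joint passes its speed limit or range.

ROBOT

A 6-joint arm with a two-finger parallel gripper is mounted at the origin on a cart in front of the work surface, level with it; the furniture and walls round the work are solid. World frame = base frame: x ahead of the robot, y to its left, z up, the work surface at z = 0. Lengths are in m, angles in degrees, forces in N, time in s.
With the tool pointing down it reaches from about 0.325 to 0.775 m from the base axis. Payload 5.5 kg.
Tool frame: the origin (TCP) lies at the centre of the arm's flange, where the gripper is bolted on; the fingertips stand 182 mm ahead of it and the grasp point (between the pads) lies 163 mm ahead of it; z points along the fingers, y is the line along which they close (so a half turn about z gives the same grasp; the last joint's range is limited). The gripper opens to 88 mm and grips with 3 to 60 N. Pads are 20 mm wide; open, the fingers measure 115 mm over their backs; the gripper's body (75 mm by 178 mm) begins 61 mm behind the grasp point.
Start: joints at [69.23, 5.22, 70.514, -0, 104.267, -3.249], TCP at [0.181, 0.572, 0.405] pointing down, gripper open.
Joint ranges: [-164.24, 164.24], [-49.07, 125.15], [9.68, 141.18], [-86.29, 266.29], [3.28, 154.24], [-151.56, 151.56]. Speed limits (degrees/s): [147.25, 147.25, 172.46, 180, 180, 180].

INTERFACE

Orientations are given as [roll, pitch, yaw] about the fixed x, y, z axes, in that order (R = Rz(yaw) Ry(pitch) Rx(roll)).
In Python, from station import r gives the robot as it stands. The module is installed in compiled form; this text tells all that it offers. Calls block until the motion is done:
- r.reach(position, orientation): joint-space move of the TCP to a pose.
- r.servo_line(position, rotation=None, speed=0.15): straight line of the TCP; rotation=None keeps the orientation; speed is the mean speed in m/s.
- r.move_joints(angles): joint-space move.
- r.let_go() and r.grab(squeeze=None): open the fingers fully, or close them until they stop; squeeze is the grip in N (None keeps the last).
- r.wait(seconds).
- r.inverse_kinematics(position, orientation): joint angles nearest the present ones, or None.
- r.sense(): the state.
- r.snapshot(name): name is "side" or "top"; returns a dict with "frame" (384x512x3 uint8, red, green, blue), "fx", "fy", "cx", "cy" (pixels), "R" (3x3) and "t" (3): a world point X has camera coordinates R X + t. Camera axes: x right, y down, z forward; pixel columns grow to the right and rows downward; lengths in m; the calibration is good to about 2 mm. A picture is of the moment at which its call begins. There is no depth.
A pose or a line that the arm cannot do raises r.IKError and nothing moves.
- r.hand_in(): hands the job in; it is judged then, once.
The state is a dict: "clock": time; "joints": joint angles; "joint_vel": joint speeds; "joint_torque": joint torques, N m; "tcp_pos": TCP position; "orientation": TCP orientation; "contact_force": force on the tool from outside, world axes, zero at the start; "torque": the same for the moment, N m; "opening": finger opening in m; "gripper_force": force on a finger pad.
Only numpy, scipy, OpenCV 4.12 (cv2) and the standard library are available. Lean on these libraries where they do the work, as an engineer would, in place of code of your own. Each camera call takes 0.05 s, during which the arm holds its last target. There are 200 camera calls.

## Working session

There is one attempt and no reset: what is moved stays moved. The work goes in short steps, each a Python script; the robot and the scene stay as the last script left them, time stands still between calls to the robot, and variables do not carry over. Pictures are saved under pics/ and viewed, at most 14 in all, crops included, and the job is handed in when it is done.

```bash
mkdir -p pics; python3 - <<'E'
from station import r
import cv2,json
s=r.sense();print(s)
for n in("top","side"):
    d=r.snapshot(n);cv2.imwrite(f"pics/{n}0.png",cv2.cvtColor(d["frame"],cv2.COLOR_RGB2BGR))
    print(n,d["fx"],d["fy"],d["cx"],d["cy"],d["R"],d["t"])
E
```

```text
{'clock': 0.0, 'joints': array([ 6.92296040e+01,  5.26015180e+00,  7.05809176e+01,  6.34700893e-04,
        1.04265454e+02, -3.24885002e+00]), 'joint_vel': array([ 0.06031749, -0.07744433, -0.0667206 , -0.00157347,  0.08727338,
        0.02966772]), 'joint_torque': array([-2.36039687e-04, -4.46469927e+01, -4.06432021e+01,  6.98184664e-02,
        2.99521547e-02, -1.66994878e-04]), 'tcp_pos': array([0.18065765, 0.57220713, 0.40354693]), 'orientation': array([-1.79893682e+02, -6.65142363e-03,  1.62478604e+02]), 'contact_force': array([-0.20203578, -0.1811201 , -0.24096834]), 'torque': array([ 5.96072090e-02, -8.77221520e-05,  1.16907916e-02]), 'gripper_force': 0.0, 'opening': 0.08767980905427719}
top 377.15402574001126 377.15402574001126 260.564355950888 190.95594859103696 [[-0.02741363 -0.99962323 -0.00137403]
 [-0.99077748  0.02735345 -0.13270939]
 [ 0.13269698 -0.00227669 -0.99115404]] [0.00252428 0.5691485  1.17384513]
side 381.99791433623636 381.99791433623636 258.2611470956849 191.81489507143127 [[ 0.9441926  -0.32868618  0.02158062]
 [-0.14114431 -0.4629112  -0.87509514]
 [ 0.29762159  0.82321238 -0.48346951]] [-0.51044915  0.16361508  1.0503867 ]
```

View pics/top0.png

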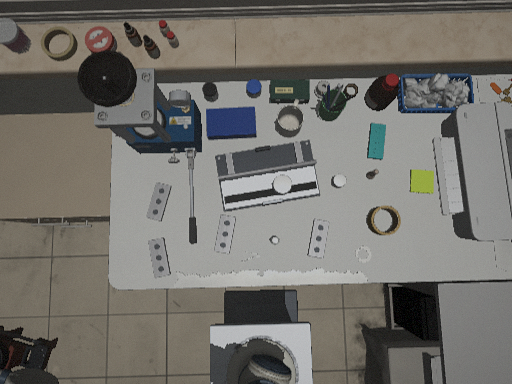

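View pics/side0.png

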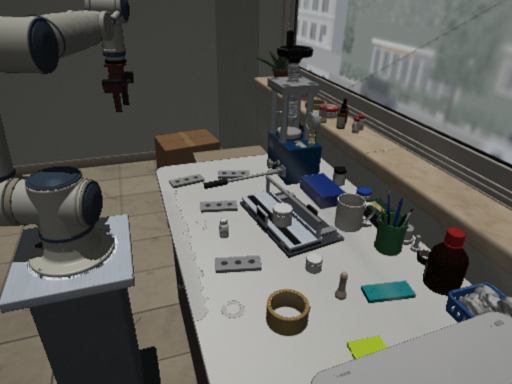

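The top view shows four plates with three marks each, at about (159,201), (159,257), (226,233) and (318,239). The jar is on the carriage at (282,184), and the strip runs from (222,197) to (318,180). The lever spans (191,150) to (193,243). The vial is at (275,240), the small decoy jar at (339,181) and the tape at (384,220).

```bash
cat > h.py <<'E'
import numpy as np, cv2
from station import r
from scipy.spatial.transform import Rotation as Ro
def snap(n): return r.snapshot(n)
def ray(d,uv,z):
    uv=np.atleast_2d(np.asarray(uv,float)); R=np.array(d["R"]);t=np.array(d["t"])
    c=-R.T@t; v=np.c_[(uv[:,0]-d["cx"])/d["fx"],(uv[:,1]-d["cy"])/d["fy"],np.ones(len(uv))]@R
    return c+v*((z-c[2])/v[:,2])[:,None]
def proj(d,X):
    c=np.atleast_2d(X)@np.array(d["R"]).T+d["t"]
    return np.c_[c[:,0]/c[:,2]*d["fx"]+d["cx"],c[:,1]/c[:,2]*d["fy"]+d["cy"]]
def bgr(d): return cv2.cvtColor(d["frame"],cv2.COLOR_RGB2BGR)
def plates(d):
    """flat plates on desk from the top view: grey blobs of right size -> (x,y,yaw of long axis deg,L,W)"""
    g=cv2.cvtColor(d["frame"],cv2.COLOR_RGB2HSV)
    m=((g[...,2]<190)&(g[...,1]<60)).astype(np.uint8)
    out=[]
    for c in cv2.findContours(m,cv2.RETR_EXTERNAL,cv2.CHAIN_APPROX_NONE)[0]:
        if not 250<cv2.contourArea(c)<1200: continue
        P=ray(d,c[:,0,:],0.012)[:,:2]
        (x,y),(w,h),a=cv2.minAreaRect((P*1000).astype(np.float32))
        if w<h: w,h,a=h,w,a+90
        if 100<w<140 and 38<h<66: out.append((x/1000,y/1000,(a+90)%180-90,w,h))
    return out
E
python3 - <<'E'
from h import *
d=snap("top");f=d["frame"];s=snap("side")
for p in plates(d):print(np.round(p,3))
b=bgr(d)
cv2.imwrite("pics/c1.png",cv2.resize(b[130:270,140:340],None,fx=4,fy=4,interpolation=cv2.INTER_CUBIC))
cv2.imwrite("pics/c2.png",cv2.resize(bgr(s)[140:290,160:350],None,fx=4,fy=4,interpolation=cv2.INTER_CUBIC))
for u in[(159,201),(159,257),(226,233),(318,239),(226,208)]:print(u,f[u[1],u[0]],f[u[1]-7,u[0]+3])
m=(f.max(2)<55).astype(np.uint8);m[:, :215]=0;m[:,325:]=0;m[:170]=0;m[210:]=0
n,l,st,ce=cv2.connectedComponentsWithStats(m);print(st[1:],ce[1:])
for n,u,z in[("jartop",(282,184),.083),("decoy",(339,179),.04),("vial",(275,239),.05),("tape",(383,219),.04),("pestle",(373,174),.05),("levertip",(193,243),.05),("leverroot",(190,152),.05)]:print(n,ray(d,u,z).round(3))
E
```

```text
(159, 201) [65 69 69] [136 136 137]
(159, 257) [74 76 78] [141 139 140]
(226, 233) [83 85 88] [161 161 163]
(318, 239) [78 83 86] [161 161 164]
(226, 208) [165 165 169] [50 51 49]
[[255 174   1   1   1]
 [225 178   1   1   1]
 [219 181   1   1   1]
 [288 182  29  11 164]
 [225 187  55  16 334]
 [281 194   2   1   2]
 [303 197   3   1   3]
 [310 196   1   1   1]
 [297 198   1   1   1]
 [262 203   1   2   2]
 [272 203   5   1   5]
 [278 202   3   1   3]
 [264 205   1   1   1]
 [266 204   3   1   3]
 [244 207   1   1   1]
 [234 208   2   2   2]
 [239 208   2   1   2]] [[255.         174.        ]
 [225.         178.        ]
 [219.         181.        ]
 [302.74390244 186.65853659]
 [250.4491018  195.39221557]
 [281.5        194.        ]
 [304.         197.        ]
 [310.         196.        ]
 [297.         198.        ]
 [262.         203.5       ]
 [274.         203.        ]
 [279.         202.        ]
 [264.         205.        ]
 [267.         204.        ]
 [244.         207.        ]
 [234.5        208.5       ]
 [239.5        208.        ]]
jartop [[ 0.583 -0.08   0.083]]
decoy [[ 0.601 -0.267  0.04 ]]
vial [[ 0.415 -0.054  0.05 ]]
tape [[ 0.468 -0.399  0.04 ]]
pestle [[ 0.612 -0.374  0.05 ]]
levertip [[0.409 0.202 0.05 ]]
leverroot [[0.7   0.211 0.05 ]]
```

View pics/c1.png

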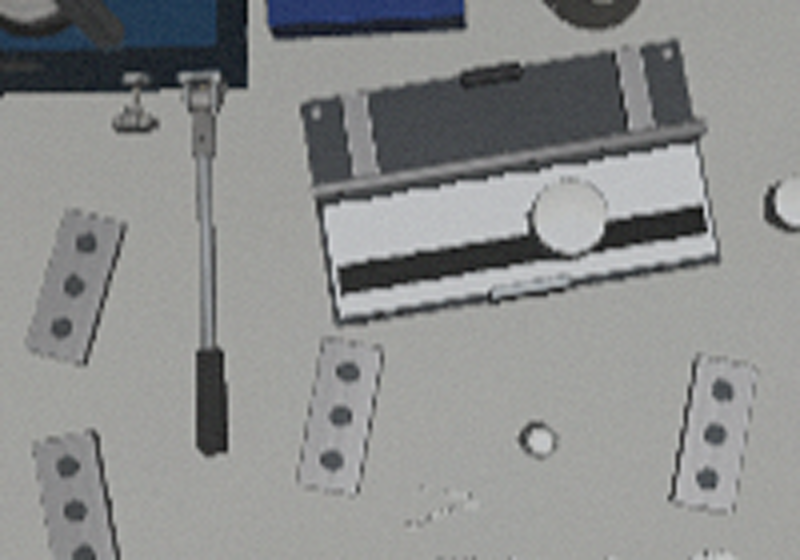

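View pics/c2.png

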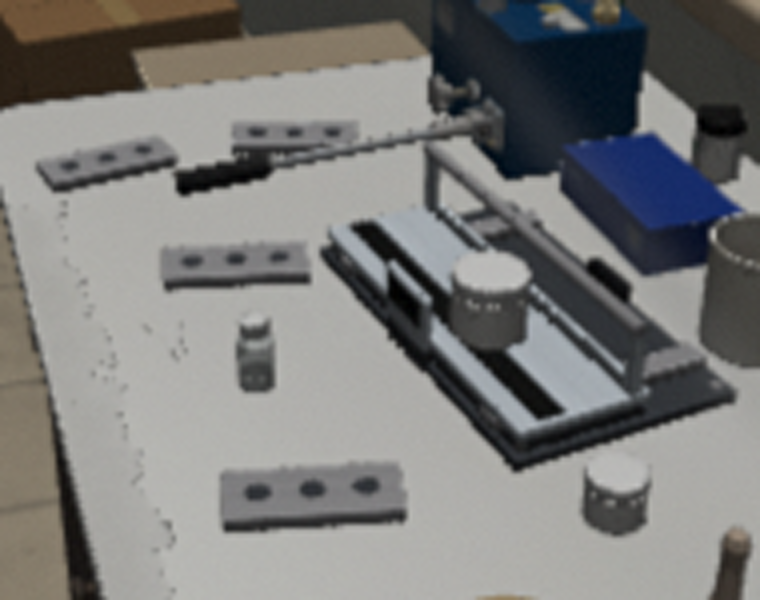

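The crops show clean mark triplets on all four plates, the strip ends at about (225,200) and (316,184) in the top view, and the tab's dark pad facing the robot. The lever is above the desk, so I'll triangulate its height.

```bash
cat >> h.py <<'E'
def tri(d1,u1,d2,u2):
    P=[np.array([[d["fx"],0,d["cx"]],[0,d["fy"],d["cy"]],[0,0,1]])@np.c_[d["R"],d["t"]] for d in(d1,d2)]
    X=cv2.triangulatePoints(P[0],P[1],np.float64(u1).reshape(2,1),np.float64(u2).reshape(2,1));return X[:3,0]/X[3,0]
def plates(d):
    """flat plates on the desk, from their three collinear marks -> [x,y,yaw of long axis]"""
    k=4;g=cv2.resize(cv2.cvtColor(d["frame"],cv2.COLOR_RGB2GRAY),None,fx=k,fy=k,interpolation=cv2.INTER_CUBIC)
    m=(g<120).astype(np.uint8);n,l,st,ce=cv2.connectedComponentsWithStats(m)
    ok=(st[:,4]>12*k*k/2)&(st[:,4]<50*k*k)&(st[:,2]<9*k)&(st[:,3]<9*k)
    P=ray(d,(ce[ok]+.5)/k-.5,0.012)[:,:2];P=P[(P[:,0]>.25)&(P[:,0]<.8)&(abs(P[:,1])<.45)];out=[]
    for i in range(len(P)):
        for j in range(i):
            v=P[i]-P[j];D=np.linalg.norm(v);c=(P[i]+P[j])/2
            if .055<D<.09 and (np.linalg.norm(P-c,axis=1)<.005).any():
                out.append([*c,(np.degrees(np.arctan2(v[1],v[0]))+90)%180-90,D])
    return np.array(out)
def strip(d):
    """ends line of the dark strip in the top view at z=.031: returns mean points"""
    k=4;o=np.array([210,165]);f=cv2.resize(d["frame"][165:215,210:330],None,fx=k,fy=k,interpolation=cv2.INTER_CUBIC)
    m=(f.max(2)<75).astype(np.uint8);return m,o,k
E
python3 - <<'E'
from h import *
d=snap("top");s=snap("side")
print(plates(d).round(4))
c=lambda x,y:np.array([x/4+140-.4,y/4+130-.4]); e=lambda x,y:np.array([x/4+160-.4,y/4+140-.4])
print("lever tip",tri(d,c(212,452),s,e(180,182)),"junction",tri(d,c(209,349),s,e(268,160)),"root",tri(d,c(203,95),s,e(490,128)))
m,o,k=strip(d)
n,l,st,ce=cv2.connectedComponentsWithStats(m)
big=[i for i in range(1,n) if st[i,4]>80*16*.6];print(st[big])
ys,xs=np.where(np.isin(l,big));P=ray(d,np.c_[(xs+.5)/k-.5,(ys+.5)/k-.5]+o,.031)[:,:2]
print("rect",cv2.minAreaRect((P*1000).astype(np.float32)))
v=cv2.fitLine(P.astype(np.float32),cv2.DIST_L2,0,1e-4,1e-4).ravel();print("line",v,np.degrees(np.arctan2(v[1],v[0])))
t=(P-v[2:])@v[:2];mid=v[2:]+v[:2]*(t.min()+t.max())/2;print("mid",mid,np.ptp(t))
# bar ends & tab by two views
print("barL",tri(d,c(318,190),s,e(432,150)),"barR",tri(d,c(703,127),s,e(638,318)))
print("tab topL",tri(d,c(492,292),s,e(390,265)),"tab topR",tri(d,c(570,280),s,e(428,302)))
print("jar",tri(d,c(568,217),s,e(492,275)))
E
```

```text
[[  0.5489   0.323  -15.9811   0.0718]
 [  0.4367   0.1072 -11.3049   0.072 ]
 [  0.4136  -0.1953 -12.619    0.0722]
 [  0.3669   0.32    10.9366   0.0721]]
lever tip [0.4123645  0.20535675 0.03838946] junction [0.49220867 0.20588821 0.0476974 ] root [0.70076002 0.20892964 0.04791797]
[[  37    0  376   85 2050]
 [ 311   67  116   45 2667]
 [  59   73  233   82 5479]]
rect ((593.9421997070312, -36.331878662109375), (85.0615234375, 310.2137145996094), 7.359954833984375)
line [ 0.12518303 -0.9921337   0.5774386  -0.03279632] -82.80867
mid [ 0.57812398 -0.03822833] 0.31018390922033245
barL [0.61067034 0.11415726 0.0845357 ] barR [ 0.64970299 -0.18517083  0.09466167]
tab topL [ 0.52885975 -0.01848374  0.06263131] tab topR [ 0.53662928 -0.07983996  0.06507769]
jar [ 0.58534426 -0.07951232  0.07897271]
```

```bash
cat >> h.py <<'E'
def rackpose(d):
    m,o,k=strip(d);n,l,st,ce=cv2.connectedComponentsWithStats(m)
    ys,xs=np.where(l>0);uv=np.c_[(xs+.5)/k-.5,(ys+.5)/k-.5]+o
    P=ray(d,uv,.031)[:,:2]
    ax=np.array([np.cos(np.radians(7.4)),np.sin(np.radians(7.4))])
    P=P[abs((P-[.576,-.043])@ax)<.022]
    for _ in range(4):
        v=cv2.fitLine(P.astype(np.float32),cv2.DIST_HUBER,0,1e-4,1e-4).ravel();u=v[:2]*np.sign(v[1]);nrm=np.array([u[1],-u[0]])
        P=P[abs((P-v[2:])@nrm)<.014]
    t=(P-v[2:])@u;a,b=np.percentile(t,[.2,99.8]);return v[2:]+u*(a+b)/2,np.degrees(np.arctan2(-u[0],u[1])),b-a
def down(x,y,z,yaw,line=False,speed=.15):
    """tool down, grasp point at x,y,z"""
    p=[x,y,z+.163];o=[180,0,yaw]
    r.servo_line(p,o,speed) if line else r.reach(p,o)
E
python3 - <<'E'
from h import *
d=snap("top");print(rackpose(d))
down(.584,-.0795,.23,7.4);down(.584,-.0795,.062,7.4,True)
r.grab(25);s=r.sense();print(s["opening"],s["gripper_force"],s["clock"],s["joints"].round(1))
down(.584,-.0795,.15,7.4,True)
s=r.sense();print(s["opening"],s["contact_force"])
down(.515,-.288,.15,7.4,True)
print(r.sense()["opening"],r.sense()["clock"])
E
```

```text
(array([ 0.56488963, -0.03976587]), np.float32(7.939615), np.float64(0.3059992091287418))
0.05834582952363644 25.00010311603546 4.8917 [-11.1   5.8  88.1  -0.   86.   71.5]
0.05840538959875332 [-0.13115827 -0.59246939 -1.47800014]
0.058556792425729996 7.2417
```

```bash
python3 - <<'E'
from h import *
down(.515,-.288,.045,7.4,True);down(.515,-.288,.0325,7.4,True,.03)
s=r.sense();print(s["contact_force"],s["opening"])
r.let_go();down(.515,-.288,.16,7.4,True)
down(.40,-.288,.25,7.4)
d=snap("top");s=snap("side");print(rackpose(d),plates(d).round(3),r.sense()["clock"])
b=bgr(d)[150:270,140:400];cv2.imwrite("pics/t2.png",cv2.resize(b,None,fx=3,fy=3,interpolation=cv2.INTER_CUBIC))
cv2.imwrite("pics/s2.png",bgr(s)[130:340,150:400])
E
```

```text
[-0.77073311  0.07951325 -0.81283173] 0.058177076743575314
(array([ 0.56511123, -0.03988961]), np.float32(8.040988), np.float64(0.30553861604248117)) [[  0.549   0.323 -15.946   0.072]
 [  0.437   0.107 -11.309   0.072]
 [  0.367   0.32   10.916   0.072]] 11.0417
```

View pics/t2.png

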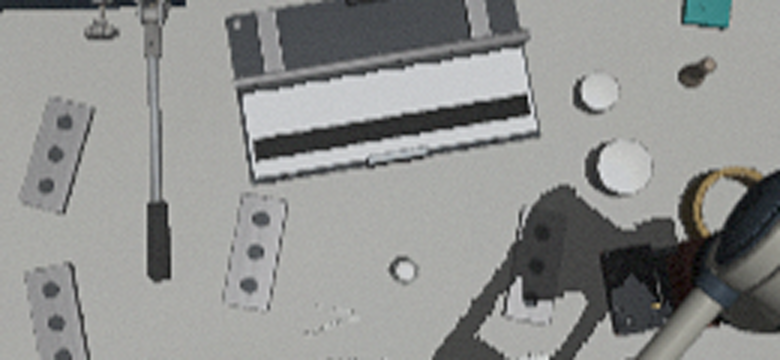

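The jar stands at crop (624,167), clear of the decoy jar and the tape. The whole strip is now visible, from (254,150) to (529,104), so I'll refit it as a single blob and then check that the tilted pose is reachable.

```bash
cat >> h.py <<'E'
def rackpose(d):
    m,o,k=strip(d);n,l,st,ce=cv2.connectedComponentsWithStats(m);i=1+np.argmax(np.where(abs(ce[1:,1]-110)<30,st[1:,4],0))
    ys,xs=np.where(l==i);P=ray(d,np.c_[(xs+.5)/k-.5,(ys+.5)/k-.5]+o,.0305)[:,:2]
    (x,y),(w,h),a=cv2.minAreaRect((P*1000).astype(np.float32))
    return x/1000,y/1000,(a+45)%90-45,w,h
def lean(S,yaw,ry,up=0,back=0,g=.0,fwd=0.):
    """TCP pose holding a plate centre-gripped (grasp point .0 from TCP .163) leaning at slot ry.
    g: distance of grasp point above plate mid-plane along the normal; up: lift in z; back: toward robot."""
    c=np.array([.0382-.006*0+fwd,ry,.0468+.030])         # plate centre, rack axes
    zt=np.array([1,0,-1])/2**.5
    q=c-zt*(g+.163)+[-back,0,up]
    Rz=Ro.from_euler('z',yaw,degrees=True)
    p=Rz.apply(q)+[S[0],S[1],0]
    R=Rz*Ro.from_matrix(np.c_[np.array([-1,0,-1])/2**.5*-1,[0,-1,0],zt])
    return p,R.as_euler('xyz',degrees=True)
E
python3 - <<'E'
from h import *
d=snap("top");q=rackpose(d);print(np.round(q,4))
print(ray(d,[(224.3,199.6),(315.9,184.3)],.0305))
for ry in(-.123,-.041,.041,.123):
  for up in(0,.09):
    p,o=lean(q,q[2],ry,up);print(ry,p.round(3),o.round(1),r.inverse_kinematics(p,o))
E
```

```text
[ 5.659000e-01 -4.410000e-02  8.023200e+00  2.331160e+01  2.993202e+02]
[[ 0.54512282  0.10447198  0.0305    ]
 [ 0.58679888 -0.19295554  0.0305    ]]
-0.123 [ 0.507 -0.177  0.192] [180. -45.   8.] [-30.85416421 -14.62452535 116.23721613  37.33660427  47.03545837
  32.84311872]
-0.123 [ 0.507 -0.177  0.282] [180. -45.   8.] [-30.85416421 -19.25308291 110.45281375  32.54592746  55.58652455
  40.47886806]
-0.041 [ 0.495 -0.095  0.192] [180. -45.   8.] [-21.43536709 -22.15102313 122.09738186  30.50975449  43.23351149
  44.99375602]
-0.041 [ 0.495 -0.095  0.282] [180. -45.   8.] [-21.43536709 -26.58926323 115.88261585  25.9478043   52.63297286
  51.77544287]
0.041 [ 0.484 -0.014  0.192] [180. -45.   8.] [-10.09255054 -27.49037787 125.87896726  20.07890285  39.82334036
  61.29338413]
0.041 [ 0.484 -0.014  0.282] [180. -45.   8.] [-10.09255054 -31.66632154 119.31844714  16.67435348  50.01973062
  66.08116381]
0.123 [0.472 0.067 0.192] [180. -45.   8.] [  2.64775506 -29.44263011 127.18843651   6.24065079  37.54486803
  81.23808415]
0.123 [0.472 0.067 0.282] [180. -45.   8.] [  2.64775506 -33.49294477 120.49346655   5.09494144  48.23845803
  82.79504128]
```

```bash
cat >> h.py <<'E'
G=.0145
S=(.5659,-.0441);YAW=8.02
def pick(x,y,yaw):
    down(x,y,.12,yaw);down(x,y,.006+G,yaw,True,.12)
    r.grab(45);o=r.sense()["opening"]
    down(x,y,.17,yaw,True);s=r.sense()
    print("picked",o,s["opening"],s["contact_force"].round(1),s["clock"])
    return .045<s["opening"]<.056
def pre(ry,S=S,up=.10):
    p,o=lean(S,YAW,ry,up,g=G,fwd=-.002);r.reach(p,o);r.wait(.3)
    s=r.sense();print("pre",s["opening"],s["clock"])
def place(ry,S=S):
    p,o=lean(S,YAW,ry,.012,g=G,fwd=-.002);r.servo_line(p,o,.12);r.wait(.3);f0=r.sense()["contact_force"]
    for up in np.arange(.0105,-.006,-.0015):
        p,o=lean(S,YAW,ry,up,g=G,fwd=-.002);r.servo_line(p,o,.02);r.wait(.1)
        f=r.sense()["contact_force"]-f0
        if f[2]>1.5 or np.linalg.norm(f)>3: break
    print("contact up",up,f.round(1),r.sense()["opening"])
    r.let_go();r.wait(.3)
    q=p-np.array(Ro.from_euler('xyz',o,degrees=True).as_matrix()[:,2])*.07
    r.servo_line(q,o,.12);print("t",r.sense()["clock"])
def look(name,crop=True):
    d=snap("top");s=snap("side")
    a=cv2.resize(bgr(d)[140:270,140:340],None,fx=2,fy=2);b=cv2.resize(bgr(s)[130:290,170:370],None,fx=2,fy=2)
    cv2.imwrite(f"pics/{name}.png",cv2.vconcat([a,b]));return d,s
E
python3 - <<'E'
from h import *
pick(.4136,-.1953,-12.6);pre(-.123);look("p1")
E
```

```text
picked 0.04974713398221538 0.049780594358905354 [ 0.5 -0.  -2.2] 14.575
pre 0.049613479264645835 15.6917
```

View pics/p1.png

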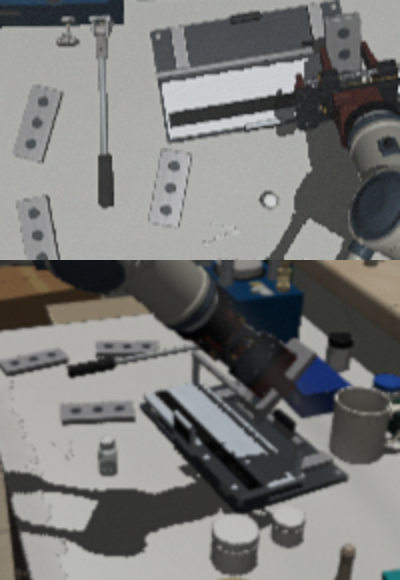

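The plate is firmly held, tilted away from the robot over the right-hand slot, and nothing is in the way. I'll place it now.

```bash
python3 - <<'E'
from h import *
place(-.123)
down(.43,.05,.22,-11)
d,s=look("p2");print(plates(d).round(4),np.round(rackpose(d),4))
E
```

```text
contact up -0.0014999999999999961 [-0.7  0.9  2.9] 0.049512757429835026
t 21.9167
[[  0.549    0.3232 -15.9233   0.072 ]
 [  0.367    0.32    10.9514   0.0721]] [ 5.917000e-01 -1.500000e-02  8.535000e+00  8.487420e+01  2.661792e+02]
```

View pics/p2.png

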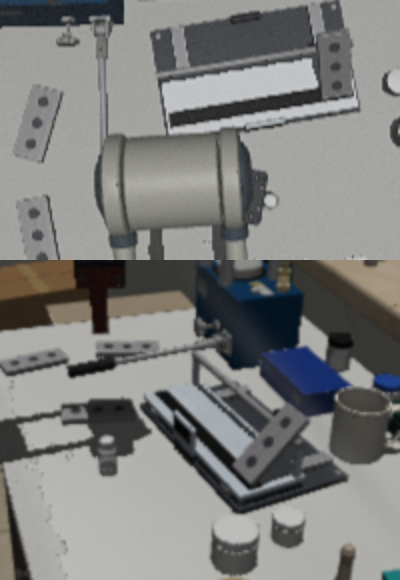

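The first plate leans straight on the bar at the right end, and the carriage hasn't moved. Next is plate B, re-detected first with the arm out of the way.

```bash
cat >> h.py <<'E'
def shift(d,ry):
    """x offset (rack axis) of the strip centre near rack-y ry from nominal"""
    ax=np.array([np.cos(np.radians(YAW)),np.sin(np.radians(YAW))]);ay=np.array([-ax[1],ax[0]])
    k=4;f=cv2.resize(d["frame"],None,fx=k,fy=k,interpolation=cv2.INTER_CUBIC)
    ys,xs=np.where(f.max(2)<75);P=ray(d,np.c_[(xs+.5)/k-.5,(ys+.5)/k-.5],.0305)[:,:2]-S
    a,b=P@ax,P@ay;w=(abs(a)<.022)&(abs(b-ry)<.01);return np.median(a[w]),w.sum()
def nxt(ry,near,chk):
    down(.40,-.28,.25,0)
    d=snap("top");q=plates(d);print(q.round(4),"shift",shift(d,chk))
    j=q[np.argmin(np.hypot(q[:,0]-near[0],q[:,1]-near[1]))]
    ok=pick(*j[:3]);
    if ok: pre(ry)
    return ok
E
python3 - <<'E'
from h import *
if nxt(-.041,(.437,.107),.1):
    s=snap("side");cv2.imwrite("pics/p3.png",cv2.resize(bgr(s)[100:300,170:400],None,fx=2,fy=2))
E
```

```text
[[  0.5489   0.3231 -16.0524   0.0717]
 [  0.4366   0.1073 -11.3457   0.0719]
 [  0.367    0.32    10.9147   0.0721]] shift (np.float64(-0.0002896488501956103), np.int64(611))
picked 0.049655644537030995 0.049406875157308516 [-0.7  0.  -2.1] 28.75
pre 0.04910045964545641 30.025
```

View pics/p3.png

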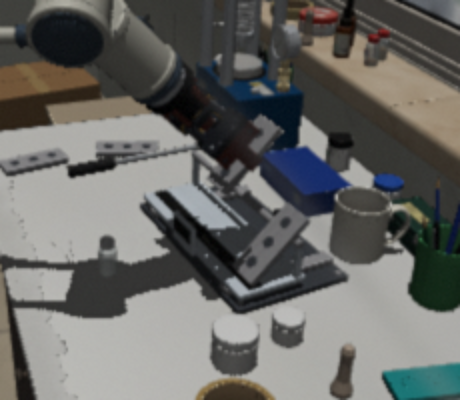

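Plate B is held, and at the same tilt as the one already leaning. I'll place it, then pick A.

```bash
python3 - <<'E'
from h import *
place(-.041)
down(.40,-.28,.25,0);d,s=look("p4")
if nxt(.041,(.549,.323),.1):
    s=snap("side");b=cv2.resize(bgr(s)[100:300,170:370],None,fx=2,fy=2);a=cv2.imread("pics/p4.png");cv2.imwrite("pics/p5.png",cv2.hconcat([a[:,:],cv2.copyMakeBorder(b,0,a.shape[0]-400,0,0,cv2.BORDER_CONSTANT)]))
E
```

```text
contact up -0.0014999999999999961 [-0.3 -0.2  4.2] 0.049322396744124114
t 36.2
[[  0.5489   0.3231 -16.0391   0.0718]
 [  0.3669   0.32    10.8886   0.0719]] shift (np.float64(-0.00029515874791056725), np.int64(609))
picked 0.04941222641152227 0.04980182275958871 [ 0.1 -0.2 -1.5] 42.7083
pre 0.04979585053479904 44.2417
```

View pics/p5.png

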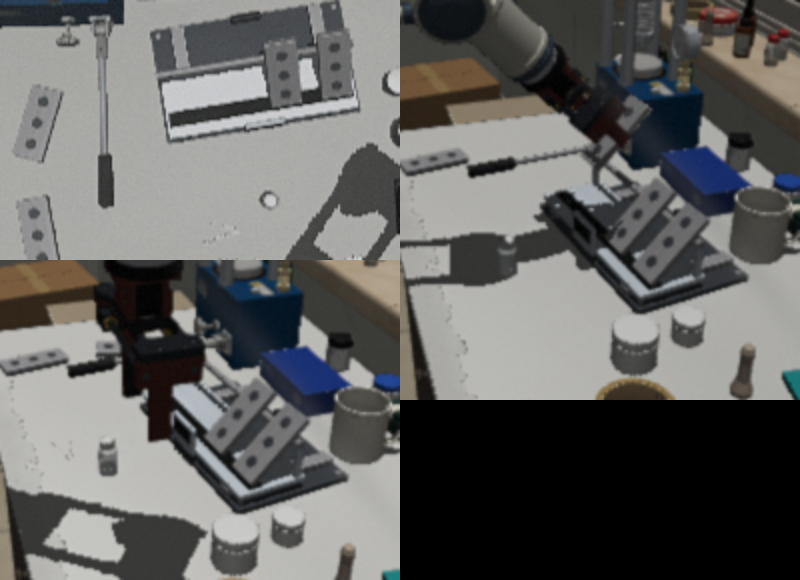

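Two plates lean straight at about 80 mm spacing, and plate A is held correctly over the third slot.

```bash
python3 - <<'E'
from h import *
place(.041)
if nxt(.123,(.367,.32),.1):
    look("p6")
E
```

```text
contact up -0.0014999999999999961 [0.  0.8 2.9] 0.04972566395021964
t 50.4167
[[ 0.3669  0.32   10.9419  0.072 ]] shift (np.float64(-0.00016338513511812274), np.int64(618))
picked 0.04946723122686288 0.04941723417784209 [-0.4 -0.1 -1.8] 56.7167
pre 0.049688444508752816 58.225
```

View pics/p6.png

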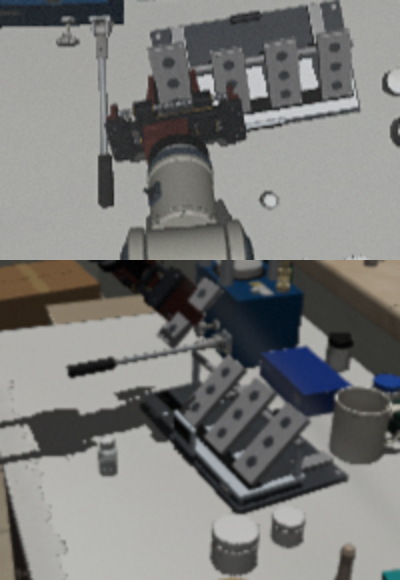

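Three plates are leaning and the fourth is held over the left slot. I'll place it, then check.

```bash
python3 - <<'E'
from h import *
place(.123)
down(.40,-.28,.25,0)
d=snap("top");s=snap("side")
a=cv2.resize(bgr(d)[140:220,200:340],None,fx=4,fy=4);b=cv2.resize(bgr(s)[170:260,220:360],None,fx=4,fy=4)[:280]
b=cv2.resize(bgr(s)[170:240,210:350],None,fx=4,fy=4)
cv2.imwrite("pics/p7.png",cv2.vconcat([a,b]))
E
```

```text
contact up -0.0014999999999999961 [-0.7 -0.   5.5] 0.049512552780040756
t 64.45
```

View pics/p7.png

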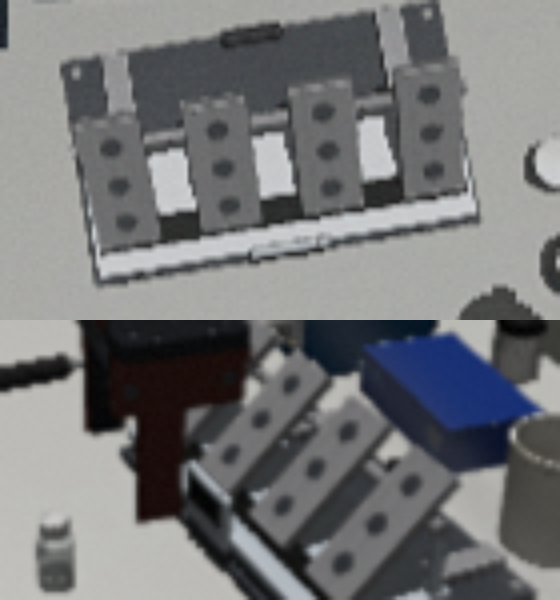

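All four plates lean parallel, with lower edges on the strip and backs on the bar. The differing mark angles come from perspective. Now I'll push the tab slowly.

```bash
python3 - <<'E'
from h import *
ax=np.array([np.cos(np.radians(YAW)),np.sin(np.radians(YAW))])
def at(x,z,line=True,sp=.1): p=np.array(S)+ax*x; down(p[0],p[1],z,YAW,line,sp)
r.grab(20)
at(-.075,.16,False);at(-.075,.058)
r.wait(.3);f0=r.sense()["contact_force"];mx=0
for x in np.arange(-.060,.030,.002):
    at(x,.058,True,.02);s=r.sense();f=-(s["contact_force"]-f0)[:2]@ax;mx=max(mx,f)
    print(round(x,3),round(f,1),end=' | ')
    if f>14: break
    if x>0.004 and mx>5 and f<1: print("snap?");break
print(s["clock"])
look("p8")
E
```

```text
-0.06 0.3 | -0.058 -1.6 | -0.056 -0.8 | -0.054 -0.2 | -0.052 -0.5 | -0.05 -0.1 | -0.048 0.2 | -0.046 1.7 | -0.044 0.4 | -0.042 -0.6 | -0.04 0.4 | -0.038 0.2 | -0.036 0.2 | -0.034 -0.6 | -0.032 -0.5 | -0.03 0.7 | -0.028 0.6 | -0.026 0.7 | -0.024 -0.5 | -0.022 -0.5 | -0.02 0.3 | -0.018 -0.5 | -0.016 0.4 | -0.014 -0.1 | -0.012 0.1 | -0.01 0.4 | -0.008 0.3 | -0.006 -0.1 | -0.004 0.5 | -0.002 -0.6 | 0.0 4.5 | 0.002 5.6 | 0.004 2.5 | 0.006 1.0 | 0.008 -0.4 | snap?
79.2333
```

View pics/p8.png

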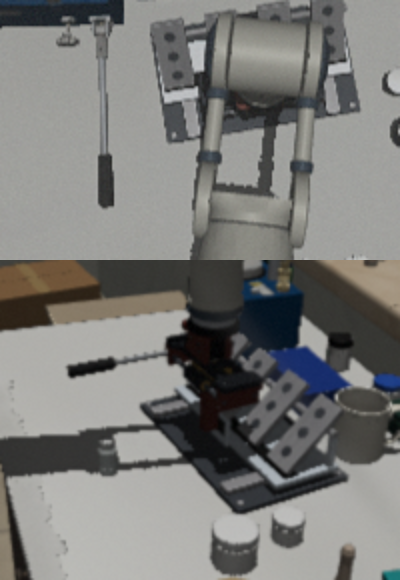

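The carriage has moved in and the force shows the bump passing at x of about 0.003. I'll confirm the stop with a gentle nudge, then back off and look.

```bash
python3 - <<'E'
from h import *
ax=np.array([np.cos(np.radians(YAW)),np.sin(np.radians(YAW))])
def at(x,z,line=True,sp=.1): p=np.array(S)+ax*x; down(p[0],p[1],z,YAW,line,sp)
f0=r.sense()["contact_force"]
for x in np.arange(.009,.022,.001):
    at(x,.058,True,.01);r.wait(.1);f=-(r.sense()["contact_force"]-f0)[:2]@ax
    print(round(x,3),round(f,1),end=' | ')
    if f>6: break
at(-.08,.058,True,.05);at(-.08,.2);down(.40,-.20,.25,0)
d=snap("top");s=snap("side");print(r.sense()["clock"])
for ry in(-.08,0,.08):
    k=4;ay=np.array([-ax[1],ax[0]]);f=cv2.resize(d["frame"],None,fx=k,fy=k,interpolation=cv2.INTER_CUBIC)
    ys,xs=np.where(f.max(2)<75);P=ray(d,np.c_[(xs+.5)/k-.5,(ys+.5)/k-.5],.0305)[:,:2]-S
    a,b=P@ax,P@ay;w=(a>.03)&(a<.085)&(abs(b-ry)<.008);print(ry,np.percentile(a[w],[5,50,95]).round(4) if w.any() else 0)
a=cv2.resize(bgr(d)[120:220,200:340],None,fx=4,fy=3);b=cv2.resize(bgr(s)[165:240,210:350],None,fx=4,fy=4)
cv2.imwrite("pics/p9.png",cv2.vconcat([a,b])[:600])
E
```

```text
0.009 -0.2 | 0.01 1.1 | 0.011 -0.2 | 0.012 -0.4 | 0.013 -0.3 | 0.014 0.6 | 0.015 1.3 | 0.016 1.9 | 0.017 7.1 | 86.975
-0.08 [0.0317 0.0642 0.0749]
0 [0.0312 0.0648 0.0748]
0.08 [0.0321 0.0644 0.0743]
```

View pics/p9.png

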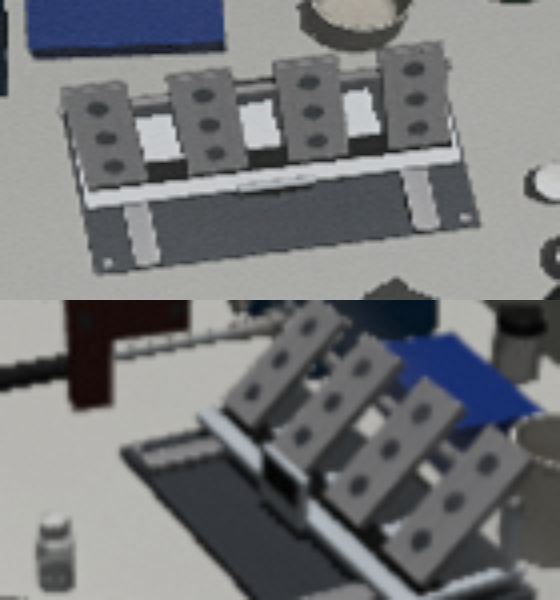

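The carriage is hard against its stop: the strip has moved about 64 mm and the force rose to 7 N. All four plates still lean, and the robot is clear.

```bash
python3 -c "
from station import r
print(r.hand_in())"
```

```text
the job is handed in; nothing more can be done
None
```

The job is handed in at about 87 s: the jar stands upright on the desk beside the rack, all four plates lean on the carriage, and the carriage is fully home with the plates still leaning.

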